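# Ready the desk coffee mill

## Robot

A 6-joint arm with a two-finger parallel gripper is mounted at the origin on the work surface. World frame = base frame: x ahead of the robot, y to its left, z up, the work surface at z = 0. Lengths are in m, angles in rad, forces in N, time in s.
With the tool pointing down it reaches from about 0.275 to 1 m from the base axis. Payload 8.4 kg.
Tool frame: the origin (TCP) lies on the centre line of the jaws, within the pads' length; the fingertips stand 17 mm ahead of it and the grasp point (between the pads) lies 2 mm behind it (bot.tcp_to_tips is the z of the fingertips in the tool frame, in m); z points along the fingers, y is the line along which they close (so a half turn about z gives the same grasp; the last joint's range is limited). The gripper opens to 85 mm and grips with 20 to 120 N. Pads are 22 mm wide; open, the fingers measure 114 mm over their backs; the gripper's body (76 mm by 85 mm) begins 54 mm behind the grasp point. The pads swing forward as they close: fully open they stand 13 mm farther back than shut.
Start: joints at [1.101, 0.353, 1.633, -0, 1.155, -0.002], TCP at [0.282, 0.558, 0.248] pointing down, gripper open.
Joint ranges: [-2.63, 2.63], [-0.92, 2.1], [0.06, 2.66], [-1.3, 4.44], [0, 2.69], [-3.02, 3.02]. Speed limits (rad/s): [2.22, 2.22, 2.79, 3.14, 3.14, 3.14].

## Interface

Orientations are given as a unit quaternion [x, y, z, w].
In Python, from workcell import bot, hand, kinematics, get_obs, vision, hand_in gives the robot as it stands. The module is installed in compiled form; this text tells all that it offers. Calls block until the motion is done:
- bot.reach(position, orientation): joint-space move of the TCP to a pose.
- bot.servo_line(position, ori=None, velocity=0.15): straight line of the TCP; ori=None keeps the orientation; velocity is the mean speed in m/s.
- bot.goto_joints(angles): joint-space move.
- hand.move_gripper(opening, strength=None): finger opening in m; strength is the grip in N (None keeps the last); returns when the fingers have stopped.
- bot.dwell(seconds).
- kinematics.solve_ik(position, orientation): joint angles nearest the present ones, or None.
- get_obs(): the state.
- vision.read_camera(name): name is "scene" or "top" or "wrist"; returns a dict with "frame" (420x560x3 uint8, red, green, blue), "intrinsics" (3x3 intrinsics, pixels), "dist" ([k1, k2, p1, p2, k3] as OpenCV has them; the pictures are not rectified), "view" (4x4, takes a point from world to camera coordinates). Camera axes: x right, y down, z forward; pixel columns grow to the right and rows downward; lengths in m; the calibration is good to about 2 mm. A picture is of the moment at which its call begins. There is no depth.
A pose or a line that the arm cannot do raises bot.IKError and nothing moves.
- hand_in(): hands the job in; it is judged then, once.
The state is a dict: "time_s": time; "joint_pos": joint angles; "joint_vel": joint speeds; "joint_efforts": joint torques, N m; "position": TCP position; "orientation": TCP orientation; "wrist_force": force on the tool from outside, world axes, zero at the start; "ft_torque": the same for the moment, N m; "gripper_width": finger opening in m; "grip_force": force on a finger pad.
Only numpy, scipy, OpenCV 4.12 (cv2) and the standard library are available. Lean on these libraries where they do the work, as an engineer would, in place of code of your own. Each camera call takes 0.05 s, during which the arm holds its last target. There are 200 camera calls.

## Task

Get the hand coffee mill on the desk ready to grind: first nest the copper bean cup all the way down into the mill's blue outer cup, standing level. Then lower the red-winged turning key through the cup onto the brass cross drive, turned so that its slots mesh and it slides fully home, and press it right down against the drive's spring. Finish while still holding the key pressed down with the gripper, and leave the mug, the little pumpkin and the yellow note block where they are.

Things in the scene. Friction and masses are not known exactly. Their poses are not given: they have to be found in the camera images.
- mill_seat (a point): Centre of the floor of the mill's blue outer cup, 30 mm above the desk. The mill is fixed: a black round base (112 mm across at the desk, 96 mm at 30 mm height) under the outer cup, whose wall rises 26 mm above this floor (rim 56 mm above the desk) and whose inside widens from 57 mm diameter at the floor to 69 mm at the rim. z up.
- drive_root (a point): Brass cross drive in the mill's middle: point on its axis at the foot of its fins, on a dark hub 34 mm across; unpressed 18 mm above mill_seat (48 mm above the desk). Fins form a plus sign along this point's x and y, 28 mm tip to tip and 7 mm wide for the lower 6 mm, then 23 by 3 mm up to 11 mm above this point. Same every quarter turn.
- mill_spring (a joint): How far the hub and drive are pressed down, m: 0 up, 0.006 bottomed. A spring pushes up with about 5 N at the start of the travel and 11 N at the bottom, and lifts it again if let go (the key's weight alone does not press it).
- mill_drive (a joint): Angle of the cross drive about the vertical relative to the mill's base, rad. It turns against a stiff friction of about 0.06 N m and stays where it is left.
- cup_center (a point): Centre of the loose copper-coloured bean cup, half-way up (33 mm above its foot). Round, upright, 66 mm high, 62 mm outside diameter over its upper 40 mm, tapering to 53 mm at the foot; wall 3 mm, about 120 g. Nested, those upper 40 mm stand out of the outer cup (grip there) and its rim is 96 mm above the desk.
- cup_foot (a point): Centre of the bean cup's underside; fully nested it lies at mill_seat. The cup's floor (4 mm thick) has a round opening of 40 mm with a collar up to 8 mm above the foot, which passes over the drive's hub.
- key_center (a point): Centre of the loose turning key, half-way up (50 mm above its underside). Stands upright, z up, 100 mm high, about 140 g. Flat red wing grip on top: 36 mm wide along the key's x, 12 mm thick along its y (pinch it this way), from 62 to 100 mm above the underside; below it a steel stem 12 mm across, then a black foot.
- key_foot (a point): Centre of the key's underside: a disc 44 mm across (13 to 18 mm up) with four square feet 13 mm high, 31 mm over all both ways; between them a cross slot 11 mm wide along the key's x and y, open below, fits over the fins. Meshed and fully home this point lies at drive_root; if slots and fins are not in line it stays 11 mm higher.
- mug_center (a point): Bystander: white ceramic mug with a handle, 80 mm across, 92 mm high, centre half-way up.
- pumpkin_center (a point): Bystander: little orange pumpkin ornament, 72 mm across, 55 mm high with its stalk; point 25 mm up.
- notes_center (a point): Bystander: yellow note block, 76 x 76 x 25 mm, centre.

How it is judged:
By the outcome, as a careful person would: the job done as asked, in the order asked, and still so for the second after the job is handed in, while the arm keeps its last pose, push and grip.
It also fails if it takes over 54 s, if anything falls off the work surface, if the arm or the gripper's body presses on something with over 40 N, if the wrist force passes 120 N, or if a joint passes its speed limit or range.

## Working session

There is one attempt and no reset: what is moved stays moved. The work goes in short steps, each a Python script; the robot and the scene stay as the last script left them, time stands still between calls to the robot, and variables do not carry over. Pictures are saved under pics/ and viewed, at most 10 in all, crops included, and the job is handed in when it is done.

```bash
mkdir -p pics; python3 - <<'E'
from workcell import vision,get_obs
import cv2,numpy as np
for n in("scene","top"):
    r=vision.read_camera(n); cv2.imwrite(f"pics/{n}0.png",r["frame"][:,:,::-1])
    print(n,r["intrinsics"].tolist(),r["dist"],np.round(r["view"],4).tolist())
o=get_obs();print(o["time_s"],o["orientation"])
E
```

```text
scene [[495.2415260261982, 0.0, 273.9511313935306], [0.0, 495.2415260261982, 197.1621064996958], [0.0, 0.0, 1.0]] [-0.17244764  0.          0.          0.          0.        ] [[-0.5329, 0.8461, -0.0072, 0.2909], [0.6694, 0.4164, -0.6152, -0.289], [-0.5176, -0.3327, -0.7883, 1.3482], [0.0, 0.0, 0.0, 1.0]]
top [[402.2696776397759, 0.0, 281.20770230619326], [0.0, 402.2696776397759, 209.09706505420536], [0.0, 0.0, 1.0]] [-0.07421253  0.          0.          0.          0.        ] [[-0.013, -0.9999, -0.0085, -0.0088], [-0.9896, 0.014, -0.1433, 0.5209], [0.1434, 0.0066, -0.9896, 0.9278], [0.0, 0.0, 0.0, 1.0]]
0.1 [ 2.31794376e-01  9.72764599e-01 -6.17397538e-04 -1.42407728e-04]
```

View pics/top0.png

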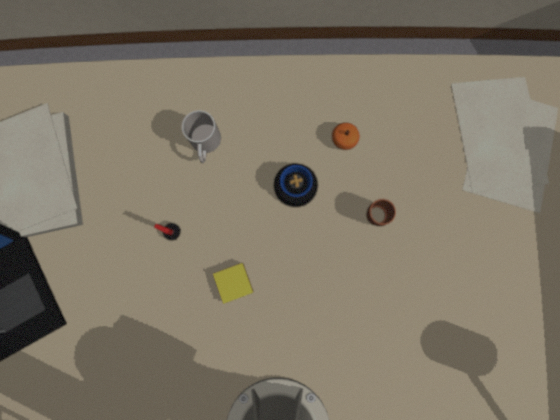

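View pics/scene0.png

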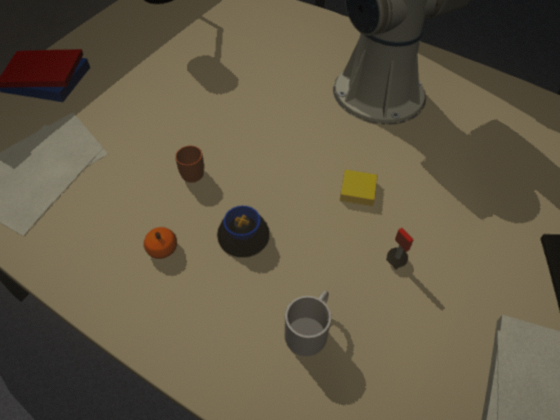

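```bash
cat > h.py <<'E'
from workcell import bot,hand,kinematics,get_obs,vision,hand_in
import numpy as np,cv2
def q(a): return [np.cos(a/2),np.sin(a/2),0,0]   # tool down, tool y along a-90deg
def ray(c,uv,z):
    p=cv2.undistortPoints(np.array([[uv]],float),c["intrinsics"],c["dist"])[0,0]
    R,t=c["view"][:3,:3],c["view"][:3,3]; o=-R.T@t; d=R.T@np.array([*p,1]); return o+d*(z-o[2])/d[2]
def proj(c,P):
    V=np.array(c["view"]); return cv2.projectPoints(np.atleast_2d(np.array(P,float)),cv2.Rodrigues(V[:3,:3])[0],V[:3,3],c["intrinsics"],c["dist"])[0][:,0]
def shot(n,f):
    c=vision.read_camera(n); cv2.imwrite(f"pics/{f}.png",c["frame"][:,:,::-1]); np.savez(f"pics/{f}.npz",**{k:np.array(v) for k,v in c.items()}); return c
def wr(): return np.round(get_obs()["wrist_force"],1),np.round(get_obs()["position"],4),round(get_obs()["time_s"],2)
E
python3 - <<'E'
from h import *
c=vision.read_camera("top")
for n,uv,z in [("cup",(381,211),.066),("mill",(296,182),.056),("keyfoot",(172,231),.018),("keytop",(163,229),.1),("mug",(201,122),.092),("pump",(346,135),.03),("notes",(233,283),.025)]: print(n,ray(c,uv,z).round(3))
s=vision.read_camera("scene")
for n,uv,z in [("cup",(190,155),.066),("mill",(242,219),.056),("keytop",(405,234),.1)]: print(n,ray(s,uv,z).round(3))
w=vision.read_camera("wrist");o=get_obs()
from scipy.spatial.transform import Rotation as R
T=np.eye(4);T[:3,:3]=R.from_quat(o["orientation"]).as_matrix();T[:3,3]=o["position"]
print((w["view"]@T).round(3),w["intrinsics"],w["dist"])
E
```

```text
cup [ 0.509 -0.249  0.066]
mill [ 0.583 -0.052  0.056]
keyfoot [0.473 0.252 0.018]
keytop [0.47 0.25 0.1 ]
mug [0.723 0.17  0.092]
pump [ 0.706 -0.18   0.03 ]
notes [0.347 0.101 0.025]
cup [ 0.505 -0.251  0.066]
mill [ 0.584 -0.054  0.056]
keytop [0.472 0.253 0.1  ]
[[ 0.001  1.     0.    -0.001]
 [-0.961  0.001 -0.276  0.032]
 [-0.276 -0.     0.961  0.139]
 [ 0.     0.     0.     1.   ]] [[344.16278442   0.         280.14414593]
 [  0.         344.16278442 215.85531835]
 [  0.           0.           1.        ]] [-0.07710628  0.          0.          0.          0.        ]
```

```bash
python3 - <<'E'
from h import *
ims=[]
for n,p in [("key",(.471,.251)),("mill",(.583,-.053)),("cup",(.507,-.25))]:
    bot.reach([*p,.24],q(np.arctan2(p[1],p[0])+np.pi/2)); c=shot("wrist","w_"+n)
    u=proj(c,[*p,.05])[0].astype(int); print(n,u,wr()); ims.append((c["frame"],u))
E
```

```text
key [278 195] (array([ 0.1,  0.4, -0.5]), array([0.4708, 0.252 , 0.2401]), 1.65)
mill [279 196] (array([-0.7,  0.1, -0.3]), array([ 0.5829, -0.0516,  0.24  ]), 2.93)
cup [279 196] (array([-0.1,  0.2, -0.3]), array([ 0.5078, -0.2487,  0.2401]), 3.83)
```

View pics/w_key.png

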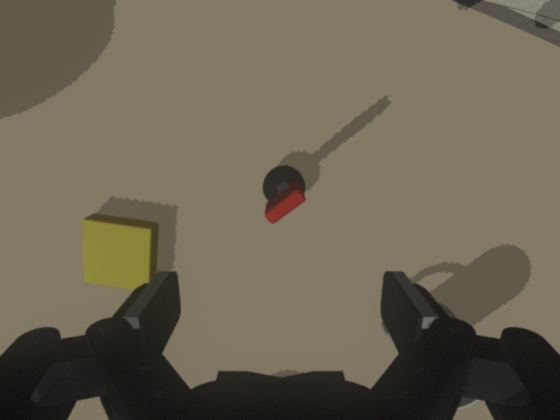

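View pics/w_mill.png

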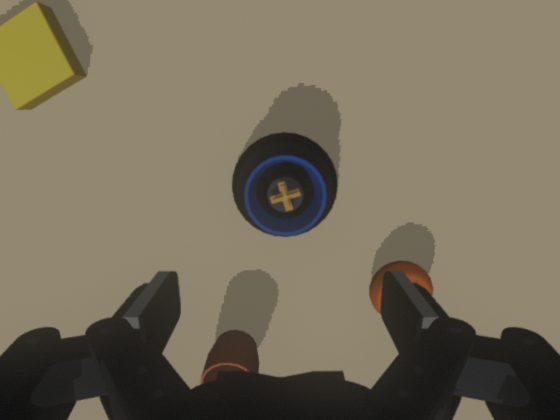

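View pics/w_cup.png

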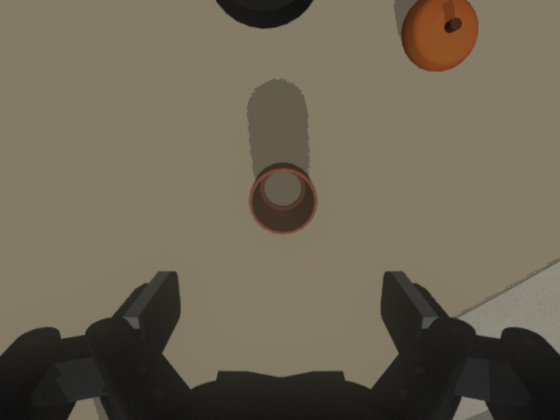

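```bash
cat > fit.py <<'E'
from h import *
from scipy.optimize import minimize
def load(f): d=np.load(f"pics/{f}.npz"); return {k:d[k] for k in d}
def big(m):
    n,l,s,_=cv2.connectedComponentsWithStats(m.astype(np.uint8),connectivity=8); return l==1+np.argmax(s[1:,4])
def iou(c,pts,m,S=4):
    h=cv2.convexHull((proj(c,pts)*16).astype(np.int32)); a=np.zeros(m.shape,np.uint8); cv2.fillPoly(a,[h],1,shift=4)
    a=a>0; return (a&m).sum()/(a|m).sum()
t=np.linspace(0,2*np.pi,60)
circ=lambda x,y,z,r: np.c_[x+r*np.cos(t),y+r*np.sin(t),0*t+z]
def wing(p,z0=0):
    x,y,a=p; c,s=np.cos(a),np.sin(a)
    return [[x+c*i-s*j,y+s*i+c*j,z0+k] for i in(-.018,.018) for j in(-.006,.006) for k in(.062,.1)]
def opt(f,x0,step):
    best=min((minimize(lambda p:-f(p),x0+step*np.random.randn(len(x0))*k,method="Nelder-Mead",options=dict(initial_simplex=np.vstack([x0]+[x0+step*e for e in np.eye(len(x0))]))) for k in (0,)),key=lambda r:r.fun)
    return best.x,-best.fun
def hsv(c): return [a.astype(int) for a in cv2.split(cv2.cvtColor(c["frame"],cv2.COLOR_RGB2HSV))]
def reds(c):
    H,S,V=hsv(c); return ((H<8)|(H>172))&(S>170)&(V>60)
def drive(c,z=.057):
    H,S,V=hsv(c); u=proj(c,[.583,-.053,.056])[0]; yy,xx=np.mgrid[:420,:560]
    g=(H>10)&(H<28)&(S>90)&(V>60)&(np.hypot(xx-u[0],yy-u[1])<25); g=big(g)
    P=np.array([ray(c,(a,b),z)[:2] for b,a in zip(*np.nonzero(g))]); m=P.mean(0); d=P-m
    r=np.hypot(*d.T); k=r>.005; A=np.arctan2(d[k,1],d[k,0]); Z=(r[k]**1*np.exp(4j*A)).sum()/r[k].sum()
    return m,np.degrees(np.angle(Z)/4),abs(Z),g.sum(),2*np.percentile(r,98)
E
python3 - <<'E'
from fit import *
c=load("w_key"); m=big(reds(c)); print("redpx",m.sum())
for a in (0,.6,1.2,1.8,2.4):
    print(opt(lambda p:iou(c,wing(p),m),np.array([.471,.251,a]),np.array([.004,.004,.3])))
H,S,V=hsv(c)
c=load("w_mill"); print("drive",drive(c))
H,S,V=hsv(c); b=big((H>100)&(H<130)&(S>120)&(V>50)); ys,xs=np.nonzero(b); print(b.sum(),xs.min(),xs.max(),ys.min(),ys.max())
print("mill",opt(lambda p:iou(c,circ(p[0],p[1],.056,p[2]),cv2.fillPoly(np.zeros(b.shape,np.uint8),[cv2.convexHull(np.c_[xs,ys].astype(np.int32))],1)>0),np.array([.583,-.053,.037]),np.array([.004,.004,.003])))
c=load("w_cup"); H,S,V=hsv(c); yy,xx=np.mgrid[:420,:560]
b=((H<12)|(H>170))&(S>110)&(np.hypot(xx-283,yy-198)<50); b=big(b); ys,xs=np.nonzero(b)
hm=cv2.fillPoly(np.zeros(b.shape,np.uint8),[cv2.convexHull(np.c_[xs,ys].astype(np.int32))],1)>0
print(b.sum(),xs.min(),xs.max(),ys.min(),ys.max())
print("cup",opt(lambda p:iou(c,np.vstack([circ(*p,.066,.031),circ(*p,.026,.031),circ(*p,0,.0265)]),hm),np.array([.507,-.25]),np.array([.004,.004])))
E
```

```text
redpx 300
(array([0.47680714, 0.24805749, 1.46837433]), np.float64(0.28916827852998067))
(array([0.47458483, 0.24844368, 1.27213984]), np.float64(0.28166351606805295))
(array([0.47434929, 0.25225261, 1.28998146]), np.float64(0.28873917228103946))
(array([0.47652227, 0.25538087, 1.40421954]), np.float64(0.291015625))
(array([0.47655667, 0.24711725, 4.34595717]), np.float64(0.2764976958525346))
drive (array([ 0.58801955, -0.05075153]), np.float64(11.825318893809689), np.float64(0.5606828268593241), np.int64(449), np.float64(0.027977069425959865))
1127 245 326 155 234
mill (array([ 0.58808225, -0.05122188,  0.0374947 ]), np.float64(0.9888846301264852))
991 249 316 167 233
cup (array([ 0.50814835, -0.25370985]), np.float64(0.8923230309072782))
```

```bash
python3 - <<'E'
from fit import *
c=load("w_key"); yy,xx=np.mgrid[:420,:560]; f=c["frame"].astype(int)
m=(f[...,0]>1.8*f[...,1])&(f[...,0]>50)&(np.hypot(xx-285,yy-204)<40); ys,xs=np.nonzero(m); print("redpx",m.sum(),xs.min(),xs.max(),ys.min(),ys.max())
for a in (0,.8,1.6,2.4):
    print(opt(lambda p:iou(c,wing(p),m),np.array([.471,.251,a]),np.array([.004,.004,.3])))
print(cv2.minAreaRect(np.c_[xs,ys].astype(np.float32)), "disc",ray(c,(283.5,186),.018))
c=load("w_cup"); H,S,V=hsv(c)
print(ray(c,(283,200),.066), c["view"].round(3).tolist())
out=c["frame"][140:260,220:350]; k=load("w_key")["frame"][140:260,220:350]
cv2.imwrite("pics/z.png",cv2.resize(np.hstack([out,k])[:,:,::-1],(780,360),interpolation=cv2.INTER_CUBIC))
E
```

```text
redpx 585 265 304 189 222
(array([0.47568473, 0.25283792, 1.27214554]), np.float64(0.5550284629981025))
(array([0.47450576, 0.25521265, 1.27569672]), np.float64(0.5635838150289018))
(array([0.47428357, 0.25383726, 1.27229524]), np.float64(0.5555555555555556))
(array([0.46923099, 0.24881698, 3.64537138]), np.float64(0.373015873015873))
((284.60003662109375, 205.80001831054688), (14.000000953674316, 43.20000076293945), 53.13010025024414) disc [0.4737019  0.25590117 0.018     ]
[ 0.51016737 -0.25068041  0.066     ] [[0.898, -0.44, 0.0, -0.566], [-0.423, -0.863, 0.276, -0.033], [-0.121, -0.248, -0.961, 0.371], [0.0, 0.0, 0.0, 1.0]]
```

View pics/z.png

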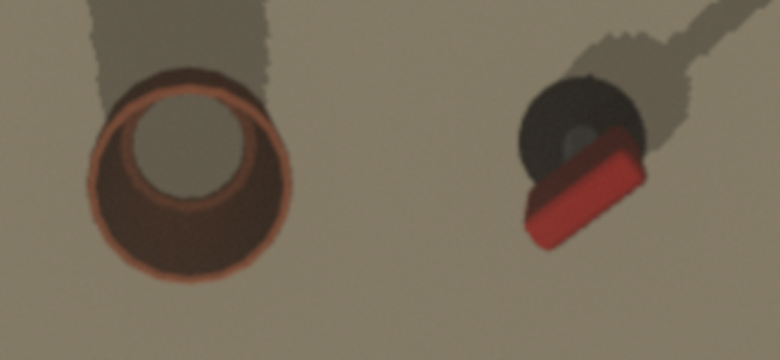

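```bash
python3 - <<'E'
from fit import *
c=load("w_key"); yy,xx=np.mgrid[:420,:560]; f=c["frame"].astype(int); near=np.hypot(xx-285,yy-204)<40
m=(f[...,0]>1.45*f[...,1])&(f[...,0]>30)&near; m=big(m); print(m.sum())
for a in (.8,1.3,2.4):
    print(opt(lambda p:iou(c,wing(p),m),np.array([.471,.251,a]),np.array([.004,.004,.3])))
t=(f[...,0]>95)&(f[...,0]>2.2*f[...,1])&near; ys,xs=np.nonzero(t); r=cv2.minAreaRect(np.c_[xs,ys].astype(np.float32)); print(t.sum(),r)
B=np.array([ray(c,p,.1)[:2] for p in cv2.boxPoints(r)]); print(B.mean(0)); 
for i in range(2): d=B[i+1]-B[i]; print(np.hypot(*d),np.arctan2(d[1],d[0]))
c=load("w_cup"); f=c["frame"].astype(int)
t=(f[...,0]>1.7*f[...,1])&(f[...,0]>95)&(np.hypot(xx-283,yy-201)<40)&(np.hypot(xx-283,yy-201)>28); ys,xs=np.nonzero(t); e=cv2.fitEllipse(np.c_[xs,ys].astype(np.float32)); print(t.sum(),e,ray(c,e[0],.066))
E
```

```text
878
(array([0.4745307 , 0.25443758, 1.24588013]), np.float64(0.8217636022514071))
(array([0.47360596, 0.2542495 , 1.2152523 ]), np.float64(0.8315889628924833))
(array([0.47368124, 0.2539148 , 4.35006952]), np.float64(0.8205607476635514))
505 ((284.3200378417969, 206.260009765625), (12.399999618530273, 41.400001525878906), 53.13010025024414)
[0.47371421 0.25537071]
0.0331397248667662 1.148503620737941
0.009983316605890915 -0.43550771743498246Traceback (most recent call last):
  File "<stdin>", line 10, in <module>
cv2.error: OpenCV(4.12.0) /io/opencv/modules/imgproc/src/shapedescr.cpp:361: error: (-201:Incorrect size of input array) There should be at least 5 points to fit the ellipse in function 'fitEllipseNoDirect'
```

```bash
cat >> fit.py <<'E'
def millfit(c):
    H,S,V=hsv(c); b=big((H>100)&(H<130)&(S>120)&(V>50)); ys,xs=np.nonzero(b)
    hm=cv2.fillPoly(np.zeros(b.shape,np.uint8),[cv2.convexHull(np.c_[xs,ys].astype(np.int32))],1)>0
    return opt(lambda p:iou(c,circ(p[0],p[1],.056,p[2]),hm),np.array([.586,-.052,.037]),np.array([.004,.004,.003]))
def cupfit(c,p0=(.5095,-.2515),z0=0):
    yy,xx=np.mgrid[:420,:560]; f=c["frame"].astype(int); u=proj(c,[*p0,.066+z0])[0]
    m=big((f[...,0]>1.35*f[...,1])&(f[...,0]>1.5*f[...,2])&(np.hypot(xx-u[0],yy-u[1])<50)); ys,xs=np.nonzero(m)
    hm=cv2.fillPoly(np.zeros(m.shape,np.uint8),[cv2.convexHull(np.c_[xs,ys].astype(np.int32))],1)>0
    return opt(lambda p:iou(c,np.vstack([circ(*p,.066+z0,.031),circ(*p,.026+z0,.031),circ(*p,z0,.0265)]),hm),np.array(p0),np.array([.004,.004]))
E
python3 - <<'E'
from fit import *
print(cupfit(load("w_cup")))
for n,p in [("cup",(.509,-.251)),("mill",(.587,-.051))]:
    a=np.arctan2(p[1],p[0])+np.pi/2
    for i,d in enumerate([1.57,-1.57] if n=="cup" else [-1.57,1.57]):
        bot.reach([*p,.22],q(a+d)); bot.dwell(.2); c=shot("wrist",f"w_{n}{i}")
        print(n,get_obs()["time_s"],cupfit(c) if n=="cup" else (millfit(c),drive(c)))
E
```

```text
(array([ 0.50897168, -0.25190869]), np.float64(0.9076884797213237))
cup 5.4833 (array([ 0.50917465, -0.25247036]), np.float64(0.9123992155153628))
cup 8.3833 (array([ 0.50829755, -0.25262474]), np.float64(0.9149168853893264))
mill 9.5 ((array([ 0.58856416, -0.05217542,  0.03740128]), np.float64(0.9920027224774545)), (array([ 0.58915735, -0.05207799]), np.float64(11.431546132628691), np.float64(0.5655594328132326), np.int64(511), np.float64(0.02816878331408461)))
mill 12.4 ((array([ 0.5873188 , -0.05159517,  0.03739221]), np.float64(0.9911323328785812)), (array([ 0.58656644, -0.05179859]), np.float64(11.575221426002814), np.float64(0.5648355172266994), np.int64(517), np.float64(0.028312372184806003)))
```

```bash
python3 - <<'E'
from fit import *
C=(.509,-.2523); a=np.arctan2(C[1],C[0])+np.pi/2; M=(.588,-.0518); am=np.arctan2(M[1],M[0])+np.pi/2
hand.move_gripper(.085,40)
bot.reach([*C,.13],q(a)); bot.servo_line([*C,.044],velocity=.12); print(wr())
hand.move_gripper(.05,40); print(get_obs()["gripper_width"],get_obs()["grip_force"],wr())
bot.servo_line([*C,.13],velocity=.15); print(get_obs()["gripper_width"],wr())
bot.reach([*M,.13],q(am)); bot.dwell(.15);print(wr())
shot("scene","s1"); c=shot("wrist","w_held")
E
```

```text
(array([-0.2,  0.4, -0.5]), array([ 0.5094, -0.2524,  0.0445]), 14.88)
0.06188066265108929 42.2341051697731 (array([-1.4,  1.3,  7.9]), array([ 0.5095, -0.2526,  0.0452]), 15.22)
0.06175232907148819 (array([ 0.1,  0.5, -1.6]), array([ 0.5085, -0.2521,  0.1295]), 15.95)
(array([-0.1,  0.8, -0.8]), array([ 0.5876, -0.0534,  0.1298]), 16.97)
```

View pics/w_held.png

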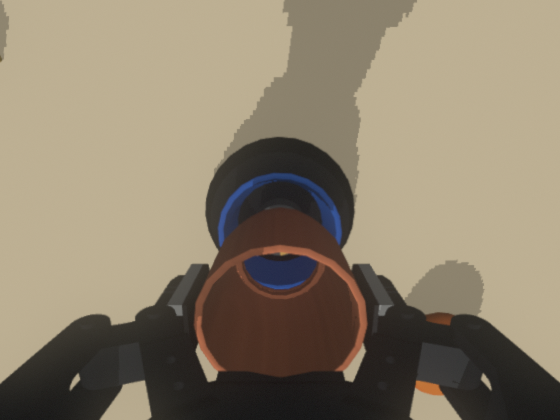

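```bash
python3 - <<'E'
from fit import *
M=(.588,-.0518)
for z in (.10,.088,.080,.076,.0735):
    bot.servo_line([*M,z],velocity=.06); w=wr(); print(z,w)
    if w[0][2]>20: break
bot.dwell(.2);print(wr())
E
```

```text
0.1 (array([-0.1, -0. , -1.4]), array([ 0.588 , -0.0517,  0.0998]), 17.72)
0.088 (array([ 1.1, -0.4, -1.4]), array([ 0.5876, -0.0518,  0.0875]), 18.07)
0.08 (array([ 0.5, -0.5, -0.9]), array([ 0.5877, -0.0518,  0.0795]), 18.35)
0.076 (array([-0.1, -0. , -0.5]), array([ 0.5879, -0.0518,  0.0758]), 18.6)
0.0735 (array([-6.7,  0.2, 17. ]), array([ 0.5882, -0.0518,  0.0752]), 18.85)
(array([-6.7,  0.4, 18.4]), array([ 0.5882, -0.0518,  0.0752]), 19.05)
```

```bash
python3 - <<'E'
from fit import *
M=(.588,-.0518); am=np.arctan2(M[1],M[0])+np.pi/2
hand.move_gripper(.085,40); print(wr())
bot.servo_line([*M,.24],velocity=.2); bot.dwell(.15); c=shot("wrist","w_nest"); print(wr())
print(cupfit(c,M,.03)); print(drive(c))
for z in (.02,.03,.04): print(z,cupfit(c,M,z)[1])
K=(.4737,.2548); a0=np.arctan2(K[1],K[0])+np.pi/2
bot.reach([*K,.24],q(a0+np.pi/2)); bot.dwell(.2); c=shot("wrist","w_key2"); print(get_obs()["time_s"],a0)
cv2.imwrite("pics/z2.png",np.hstack([load("w_nest")["frame"][60:340,140:420],c["frame"][60:340,140:420]])[:,:,::-1])
yy,xx=np.mgrid[:420,:560]
for c,nm in((c,2),(load("w_key"),1)):
    f=c["frame"].astype(int); u=proj(c,[*K,.08])[0]
    m=big((f[...,0]>1.45*f[...,1])&(f[...,0]>30)&(np.hypot(xx-u[0],yy-u[1])<40)); print(m.sum())
    for a in (1.1,1.3): print(opt(lambda p:iou(c,wing(p),m),np.array([*K,a]),np.array([.004,.004,.2])))
E
```

```text
(array([ 0.1,  0.1, -0.1]), array([ 0.588 , -0.0518,  0.0734]), 19.41)
(array([-0.9,  0.2, -0.4]), array([ 0.5874, -0.0517,  0.2387]), 20.59)
(array([ 0.58923951, -0.05230333]), np.float64(0.9483350151362261))
(array([ 0.58810742, -0.05086078]), np.float64(11.014625736052594), np.float64(0.5681635915363712), np.int64(461), np.float64(0.02842257715106157))
0.02 0.983457051961824
0.03 0.9483350151362261
0.04 0.8837690426932481
22.2417 2.064296984056596
846
(array([0.47406007, 0.25390416, 1.07521746]), np.float64(0.8528225806451613))
(array([0.47387971, 0.25442877, 1.12569674]), np.float64(0.8367952522255193))
878
(array([0.47417384, 0.25553544, 1.15643848]), np.float64(0.8213283442469598))
(array([0.47374792, 0.25504205, 1.18009932]), np.float64(0.8336501901140685))
```

View pics/z2.png

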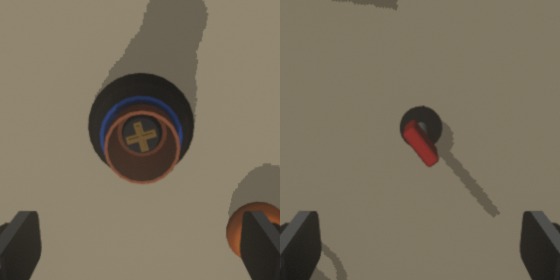

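```bash
python3 - <<'E'
from fit import *
K=(.474,.2547); M=(.588,-.0518); a=1.13; am=np.radians(11.5)+np.pi/2
hand.move_gripper(.06,80)
bot.reach([*K,.16],q(a)); bot.servo_line([*K,.081],velocity=.1); print(wr())
hand.move_gripper(.005,80); print(get_obs()["gripper_width"],get_obs()["grip_force"],wr())
bot.servo_line([*K,.225],velocity=.2); print(get_obs()["gripper_width"],wr())
bot.reach([*M,.225],q(am)); bot.dwell(.2); print(wr(),get_obs()["orientation"],get_obs()["joint_pos"])
shot("scene","s2"); shot("wrist","w_held2")
f=load("s2")["frame"][130:280,150:350]; cv2.imwrite("pics/z3.png",np.hstack([cv2.resize(f,(400,300)),cv2.resize(load("w_held2")["frame"],(400,300))])[:,:,::-1])
E
```

```text
(array([ 1. , -0.7,  0.7]), array([0.4744, 0.2549, 0.0814]), 25.7)
0.011010365968040451 78.17236661911011 (array([-1.8,  0.2,  4.9]), array([0.4743, 0.2548, 0.0815]), 26.2)
0.01125277297120469 (array([-0.7, -0.8, -2.2]), array([0.4733, 0.2543, 0.2239]), 27.07)
(array([-1. ,  0.1, -1.4]), array([ 0.5879, -0.0507,  0.2249]), 28.51) [ 6.32271741e-01  7.74746692e-01  6.56735017e-06 -8.88129251e-05] [-8.86999599e-02  3.22627621e-01  1.73306466e+00  1.24942359e-04
  1.08604003e+00 -2.90590604e-01]
```

View pics/z3.png

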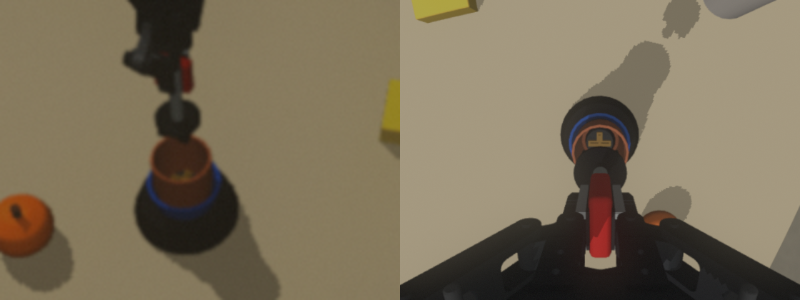

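```bash
python3 - <<'E'
from fit import *
M=(.588,-.0518)
for z in (.18,.15,.142,.137,.133,.1295,.1275,.1255,.1235):
    bot.servo_line([*M,z],velocity=.08 if z>.145 else .04); w=wr(); print(z,w,np.round(get_obs()["ft_torque"],2),round(get_obs()["gripper_width"],4))
    if w[0][2]>(6 if z>.131 else 22): break
E
```

```text
0.18 (array([ 1.4,  0.1, -0.6]), array([ 0.5881, -0.0518,  0.1799]), 29.32) [-0.03  0.   -0.04] 0.011
0.15 (array([ 0.8, -0.1, -1.1]), array([ 0.5878, -0.0518,  0.1495]), 29.84) [ 0.01 -0.02 -0.02] 0.0109
0.142 (array([ 0.6,  0.4, -1.6]), array([ 0.5878, -0.0518,  0.1418]), 30.19) [-0.03 -0.02  0.01] 0.0112
0.137 (array([-0.3, -0. , -1.6]), array([ 0.5878, -0.0518,  0.1367]), 30.47) [-0.01 -0.02 -0.04] 0.0109
0.133 (array([-0.2,  0.5, -1.4]), array([ 0.5878, -0.0518,  0.1327]), 30.72) [-0.04 -0.02  0.02] 0.011
0.1295 (array([-0.4, -0.3, -1.3]), array([ 0.5882, -0.0518,  0.1295]), 30.97) [0.   0.   0.01] 0.0111
0.1275 (array([-0.8,  0.5,  4.7]), array([ 0.5882, -0.0518,  0.1278]), 31.22) [-0.01  0.1  -0.06] 0.0112
0.1255 (array([-0.9, -0.3,  5.9]), array([ 0.5882, -0.0518,  0.1259]), 31.47) [ 0.    0.28 -0.03] 0.011
0.1235 (array([-1.3, -0.2,  8.1]), array([ 0.5883, -0.0518,  0.1241]), 31.72) [ 0.    0.35 -0.02] 0.0112
```

```bash
python3 - <<'E'
from fit import *
M=(.588,-.0518)
for z in (.1225,.1215,.1205,.1195):
    bot.servo_line([*M,z],velocity=.04); bot.dwell(.15); w=wr(); print(z,w,np.round(get_obs()["ft_torque"],2))
    if w[0][2]>20: break
bot.dwell(.5); print(wr(),get_obs()["gripper_width"])
shot("scene","s3");shot("wrist","w_end")
f=load("s3")["frame"][130:280,150:350]; cv2.imwrite("pics/z4.png",np.hstack([cv2.resize(f,(400,300)),cv2.resize(load("w_end")["frame"],(400,300))])[:,:,::-1])
E
```

```text
0.1225 (array([-1.8, -0.1, 10.1]), array([ 0.5884, -0.0518,  0.1235]), 32.12) [0.03 0.52 0.05]
0.1215 (array([-5.7,  0.6, 20.3]), array([ 0.5885, -0.0518,  0.1234]), 32.52) [ 0.15  1.08 -0.  ]
(array([-6. , -0.4, 19.2]), array([ 0.5885, -0.0518,  0.1234]), 33.02) 0.010753155937387177
```

View pics/z4.png

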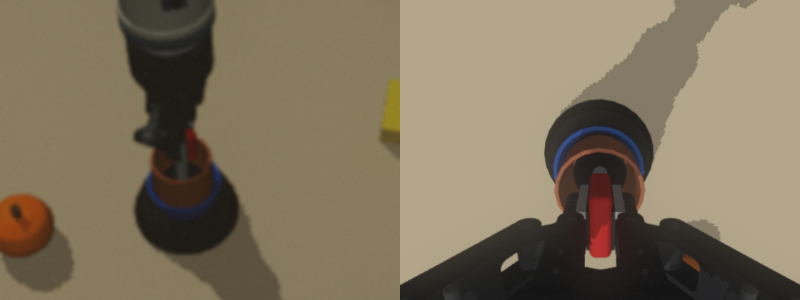

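```bash
python3 -c "
from workcell import hand_in; print(hand_in())"
```

```text
the job is handed in; nothing more can be done
None
```

The job is handed in: the bean cup is nested in the mill, and the key is meshed on the drive, pressed down until the spring bottomed and still held there at about 19 N. The run took about 33 s, and I never touched the mug, pumpkin or note block.

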